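Shift the tube rotator's gear lever to the marked slot

TASK

Shift the gear lever of the tube rotator out of its park notch and through the gate fully home into the slot that has the tall mushroom-shaped index pin at its end, without shifting it into any of the other three gear slots. Only push the lever, with the fingertips or the outside of the fingers: never take it between the fingers, and leave the loose things around it undisturbed. Let go and stand clear at the end.

Things in the scene. Friction and masses are not known exactly. Their poses are not given: they have to be found in the camera images.
- gearbox: tube rotator: white gearbox housing 130 x 140 mm, 106 mm high, fixed on the worktop, with a rotor disc on its left end (to y = +104 mm, 110 mm high) and a vial ledge on its right end (to y = -112 mm). Origin: centre of the housing's underside, on the worktop; x points away from the robot (yaw within +-0.3 rad), y to the left, z up. The lever leaves through the gate plate on top.
- gate (a point): centre of the gate plate's upper face (110 x 124 mm, 6 mm thick), axes as the gearbox. Cut-outs 14 mm wide: a cross channel along y at x = 0, from y = -31 to +31 mm; four gear slots from it to x = +22 (far) or -22 mm (near), centred on y = +24 (left) and -24 mm (right); the park notch at y = 0, from the channel to x = -22 mm. No far slot at y = 0.
- lever_pivot (a point): fixed point, 15 mm above the worktop inside the gearbox on its z axis, about which the lever (10 mm round steel stem with a ball knob) tilts. No spring: friction (about 2 N at the knob) holds it where it is left. The gate stops it hard; 5 to 10 N at the knob is plenty.
- knob (a point): centre of the lever's black ball knob, 28 mm diameter, 160 mm from the pivot; z points up along the stem. Knob centre in the gearbox frame (mm, a few mm of play): end of park notch -31, 0, 172; upright 0, 0, 175; at an end of the cross channel 0, +-45, 168; home in a gear slot +-30, +-45, 165.
- lever_fore (a joint): fore-and-aft tilt of the lever, rad: 0 upright (in the cross channel, free to go sideways within about +-0.02), + leans away from the robot (gearbox +x), - towards it. Starts in the park notch between -0.19 (its end) and -0.13. Home in a far slot about +0.185, in a near slot about -0.185.
- lever_side (a joint): sideways tilt of the lever, rad: 0 in the middle (park notch), + leans to the gearbox's left (+y); about +0.27 in the left slots, -0.27 in the right slots (0.25 to 0.29 with the play).
- index_pin: black mushroom-shaped index pin, fixed on the gate plate just beyond the end of the wanted slot; head 20 mm diameter, top 23 mm above the plate (129 mm above the worktop). Origin: centre of its foot, on the plate. In the gearbox frame it is at x = +-38, y = +-24 mm: the signs tell the slot. The other three slot ends have flat black plugs, 12 mm diameter, 3 mm high.
- vial_yellow: small vial with a ribbed cap, 23 mm wide, 23 mm tall, loose on the ledge (top 55 mm above the worktop) at the gearbox's right end. Bystander; origin at the centre of its underside
- vial_clear: small clear vial, 25 mm wide, 30 mm tall, loose on the same ledge. Bystander; origin at the centre of its underside
- plaster_tape: roll of adhesive plaster lying flat, 54 mm wide, 19 mm tall, on the worktop to the right of the gearbox. Bystander; origin at the centre of its underside
- porcelain_cup: white porcelain cup, 45 mm wide, 50 mm tall, on the worktop to the right behind the gearbox. Bystander; origin at the centre of its underside
- vial_amber: open amber vial, 25 mm wide, 34 mm tall, on the worktop left of the gearbox. Bystander; origin at the centre of its underside
- glass_jar: open glass jar, 77 mm wide, 88 mm tall, on the worktop behind the gearbox. Bystander; origin at the centre of its underside

How it is judged:
By the outcome, as a careful person would: the job done as asked, in the order asked, and still so for the second after the job is handed in, with the robot touching nothing.
It also fails if it takes over 48 s, if anything falls off the work surface, if the arm or the gripper's body presses on something with over 40 N, if the wrist force passes 120 N, or if a joint passes its speed limit or range.

ROBOT

A 6-joint arm with a two-finger parallel gripper is mounted at the origin on a cart in front of the work surface, level with it; the furniture and walls round the work are solid. World frame = base frame: x ahead of the robot, y to its left, z up, the work surface at z = 0. Lengths are in m, angles in rad, forces in N, time in s.
With the tool pointing down it reaches from about 0.3 to 0.85 m from the base axis. Payload 4.2 kg.
Tool frame: the origin (TCP) lies midway between the tips of the shut fingers; the grasp point (between the pads) lies 19 mm behind it; y points along the fingers, z is the direction in which the jaws open and shut, and the axes are right-handed (so a half turn about y gives the same grasp; the last joint's range is limited). The gripper opens to 91 mm and grips with 3 to 60 N. Pads are 32 mm wide; open, the fingers measure 118 mm over their backs; the gripper's body (76 mm by 178 mm) begins 60 mm behind the grasp point.
Start: joints at [1.129, 0.32, 1.565, -0, 1.257, -0.02], TCP at [0.235, 0.525, 0.189] pointing down, gripper open.
Joint ranges: [-3.11, 3.11], [-0.84, 2.01], [0.21, 2.61], [-1.34, 4.49], [0.05, 2.63], [-2.56, 2.56]. Speed limits (rad/s): [2.57, 2.57, 3.14, 3.14, 3.14, 3.14].

INTERFACE

Orientations are given as a unit quaternion [x, y, z, w].
In Python, from bench import status, cams, hand_in gives the robot as it stands. The module is installed in compiled form; this text tells all that it offers.
- The arm moves only by the shell command python3 -m inch 'ROWS' [FORCE]. ROWS is JSON, a list of rows, each an object of numbers: "dx", "dy", "dz": the shift along the tool's x, y, z in m; "spin": the turn about the tool's y in degrees; "gripper": the closure, from 0 (fully open) to 1 (shut). In form: [{"dx": .., "dy": .., "dz": .., "spin": .., "gripper": ..}, ...]. A call has 1 to 5 rows; each row shifts and turns the commanded pose from where the row before left it, along the tool's axes as they then stand; what a row does not reach is not made up. A row lasts 1/10 s, in which the tool goes at most 50 mm and 8.59 degrees, less where a joint would pass 70% of its speed; a pose out of reach is approached as far as the arm can. A call is refused whole if a number of a shift passes 0.05 or a number of a turn 8.59, either way. A call with a gripper value outside its range is refused whole. The fingers move at their own pace and stop on an object; FORCE is the grip in N (left out, the last holds). Time passes only in rows, so rows that do not move let the fingers close. It gives the time, the measured TCP pose, the force and the opening at its end, in the units of the state.
- status.sense(): the state, without advancing time (a new reading comes with each control period).
- cams.grab_frame(name): name is "side" or "top"; returns a dict with "frame" (400x640x3 uint8, red, green, blue), "depth" (400x640 float32, m along the optical axis (not along the pixel's ray), 0 where there is no reading), "intrinsics" (3x3 intrinsics, pixels), "R" (3x3) and "t" (3): a world point X has camera coordinates R X + t. Camera axes: x right, y down, z forward; pixel columns grow to the right and rows downward; lengths in m; the calibration is good to about 2 mm. A picture is of the moment at which its call begins.
- hand_in(): hands the job in, once; it reports no verdict.
The state is a dict: "time": time; "joints": joint angles; "joint_velocities": joint speeds; "joint_torque": joint torques, N m; "position": TCP position; "ee_rot": TCP orientation; "contact_force": force on the tool from outside, world axes, zero at the start; "wrist_torque": the same for the moment, N m; "width": opening from 0.0 (shut) to 1.0 (fully open).
Only numpy, scipy, OpenCV 4.12 (cv2) and the standard library are available. Lean on these libraries where they do the work, as an engineer would, in place of code of your own. Each camera call takes 0.05 s, during which the arm holds its last target.

## Working session

There is one attempt and no reset: what is moved stays moved. The work goes in short steps, Python scripts to look and compute and a shell command to move; the robot and the scene stay as the last step left them, time stands still between calls to the robot, and variables do not carry over. Pictures are saved under pics/ and viewed, and the job is handed in when it is done.

```bash
mkdir -p pics; python3 - <<'E'
from bench import status,cams
import cv2,numpy as np
s=status.sense();print({k:np.round(v,3).tolist() for k,v in s.items()})
for n in("side","top"):
    f=cams.grab_frame(n);cv2.imwrite(f"pics/{n}0.png",f["frame"][:,:,::-1]);np.savez(f"{n}0.npz",**f)
    print(n,f["intrinsics"].tolist(),f["R"].round(3).tolist(),f["t"].round(3).tolist())
E
```

```text
{'time': 0.0, 'joints': [1.129, 0.32, 1.566, -0.0, 1.257, -0.02], 'joint_velocities': [0.002, 0.0, 0.001, -0.001, 0.0, -0.001], 'joint_torque': [-0.002, -41.246, -23.197, 0.073, 0.045, -0.0], 'position': [0.235, 0.524, 0.188], 'ee_rot': [0.692, -0.148, 0.148, -0.691], 'contact_force': [0.056, -0.087, 0.116], 'wrist_torque': [0.0, 0.03, -0.012], 'width': 0.999}
side [[384.5784510568532, 0.0, 315.63158188269216], [0.0, 384.5784510568532, 200.96838055511063], [0.0, 0.0, 1.0]] [[-0.952, -0.307, 0.013], [-0.152, 0.433, -0.889], [0.267, -0.848, -0.459]] [0.562, 0.13, 0.852]
top [[420.376187853961, 0.0, 316.0050990972583], [0.0, 420.376187853961, 208.27452738629466], [0.0, 0.0, 1.0]] [[-0.019, -1.0, -0.014], [-0.983, 0.021, -0.183], [0.184, 0.01, -0.983]] [0.151, 0.585, 1.028]
```

View pics/side0.png

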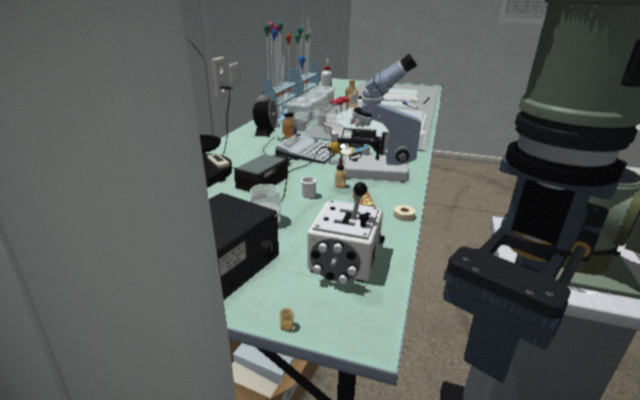

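View pics/top0.png

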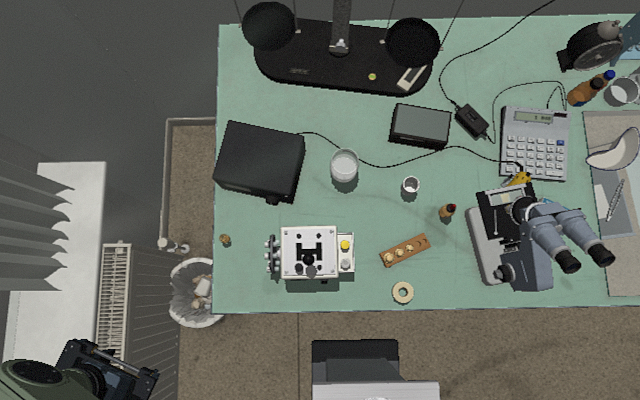

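```bash
python3 - <<'E'
import cv2,numpy as np
f=np.load("top0.npz")["frame"][:,:,::-1]
cv2.imwrite("pics/tc.png",cv2.resize(f[215:295,255:365],None,fx=7,fy=7,interpolation=cv2.INTER_CUBIC))
f=np.load("side0.npz")["frame"][:,:,::-1]
cv2.imwrite("pics/sc.png",cv2.resize(f[175:290,295:395],None,fx=5,fy=5,interpolation=cv2.INTER_CUBIC))
E
```

```text
(no output)
```

View pics/tc.png

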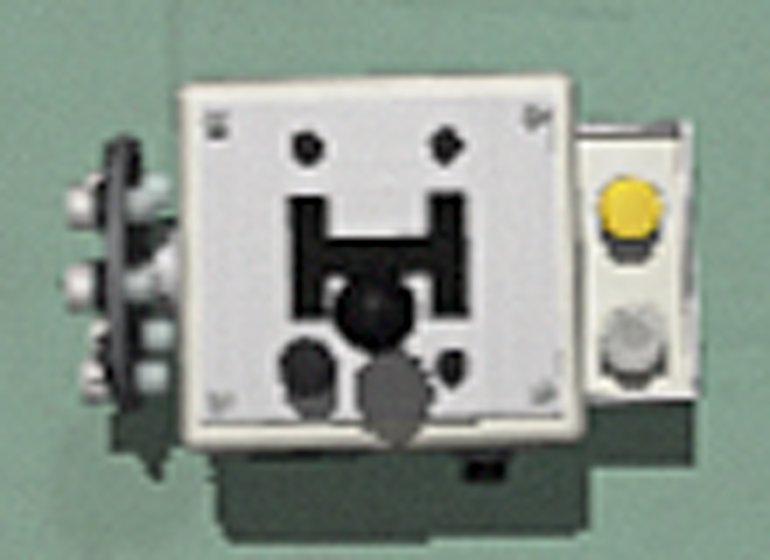

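View pics/sc.png

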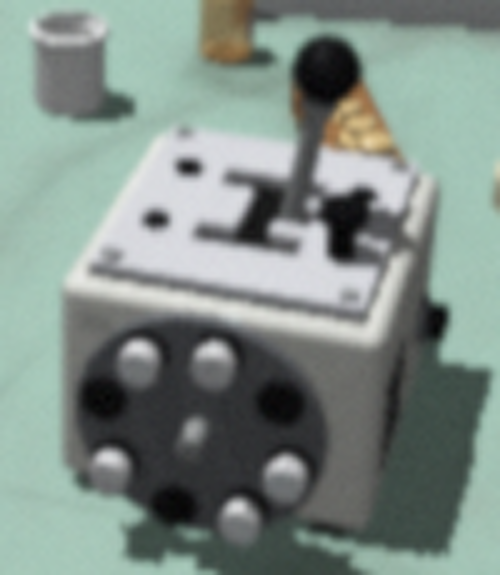

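The index pin (dark head at crop 305,368 in the top view, standing up at 345,215 in the side view) is at the near-left slot. The knob is in the park notch at crop (375,310). Next I'll work out where these are in the world frame.

```bash
cat >h.py <<'E'
import numpy as np
from scipy.spatial.transform import Rotation as Ro
def ray(f,u,v,z):
    K,R,t=f["intrinsics"],f["R"],f["t"]
    d=R.T@np.linalg.solve(K,[u,v,1]);c=-R.T@t
    return c+d*(z-c[2])/d[2]
def proj(f,X):
    p=f["intrinsics"]@(f["R"]@X+f["t"]);return p[:2]/p[2]
E
python3 - <<'E'
from h import *
f=np.load("top0.npz")
P=lambda x,y,z:ray(f,255+(x+.5)/7-.5,215+(y+.5)/7-.5,z)
pts={"FL":(307,148,.1075,38,24),"FR":(447,146,.1075,38,-24),"NR":(452,368,.1075,-38,-24),
"sFL":(308,195,.106,29-7,24),"sFR":(449,192,.106,22,-24),"sNL":(306,320,.106,-22,24),"sNR":(450,318,.106,-22,-24)}
A=[];B=[]
for k,(x,y,z,gx,gy) in pts.items():
    p=P(x,y,z);print(k,p.round(4));A.append(p[:2]);B.append([gx/1e3,gy/1e3])
A=np.array(A);B=np.array(B);a=A-A.mean(0);b=B-B.mean(0)
yaw=np.arctan2((b[:,0]*a[:,1]-b[:,1]*a[:,0]).sum(),(a*b).sum())
c,s=np.cos(yaw),np.sin(yaw);Rg=np.array([[c,-s],[s,c]])
o=A.mean(0)-Rg@B.mean(0);print("yaw",yaw,"o",o,"res mm",((A-o-B@Rg.T)*1e3).round(1).tolist())
k=P(375,310,.172);print("knob",k, "gear", Rg.T@(k[:2]-o))
d=f["depth"];print("plate z from depth")
def dp(u,v):
    z=d[v,u];c=np.linalg.solve(f["intrinsics"],[u,v,1])*z;return f["R"].T@(c-f["t"])
for x,y in((250,200),(380,180),(520,300),(375,310),(305,365)):
    u,v=round(255+x/7),round(215+y/7);p=dp(u,v);print(p.round(4),(Rg.T@(p[:2]-o)).round(4))
from bench import status
s=status.sense();R=Ro.from_quat(s["ee_rot"]).as_matrix();print(R.round(3))
# side knob
g=np.load("side0.npz");p=ray(g,295+325/5,175+70/5,.172);print("side knob",p, Rg.T@(p[:2]-o))
for q in ((.155,.17),):pass
E
```

```text
FL [0.5118 0.1824 0.1075]
FR [0.5114 0.134  0.1075]
NR [0.4354 0.1338 0.1075]
sFL [0.4956 0.1823 0.106 ]
sFR [0.4957 0.1336 0.106 ]
sNL [0.4527 0.1835 0.106 ]
sNR [0.4524 0.1342 0.106 ]
yaw -0.005256992981820523 o [0.47386749 0.15827857] res mm [[-0.2, 0.3], [-0.3, -0.1], [-0.4, -0.7], [-0.4, 0.2], [-0.1, -0.6], [0.7, 1.1], [0.7, -0.2]]
knob [0.45133447 0.1577483  0.172     ] gear [-0.02252992 -0.00064871]
plate z from depth
[0.492  0.2005 0.1083] [0.0179 0.0423]
[0.4987 0.1571 0.1046] [ 0.0248 -0.0011]
[0.4565 0.1098 0.1085] [-0.0171 -0.0486]
[0.4499 0.1554 0.1878] [-0.0239 -0.003 ]
[0.4357 0.1808 0.1277] [-0.0383  0.0223]
[[ 0.912 -0.001  0.409]
 [-0.409 -0.001  0.912]
 [-0.    -1.    -0.002]]
side knob [0.4505779  0.15520335 0.172     ] [-0.02327309 -0.00319761]
```

Gearbox is at about (0.474, 0.158), yaw about 0, with the knob at gear x = -23 mm. First I'll shut the fingers, turn so that tool x lines up with world x, and rise.

```bash
python3 -m inch '[{"spin":-8,"dy":-0.015,"gripper":1},{"spin":-8,"dy":-0.015,"gripper":1},{"spin":-8.2,"dy":-0.015,"gripper":1},{"gripper":1},{"gripper":1}]' 10; python3 - <<'E'
from h import *
from bench import status
s=status.sense();print(s["position"],Ro.from_quat(s["ee_rot"]).as_matrix().round(3))
E
```

```text
[0.23519519 0.52415218 0.18791007] [[ 0.912 -0.001  0.409]
 [-0.409 -0.001  0.912]
 [-0.    -1.    -0.002]]$[0]: bad value
```

```bash
python3 -m inch '[{"dx":0,"dy":-0.015,"dz":0,"spin":-8,"gripper":1},{"dx":0,"dy":-0.015,"dz":0,"spin":-8,"gripper":1},{"dx":0,"dy":-0.015,"dz":0,"spin":-8.2,"gripper":1},{"dx":0,"dy":0,"dz":0,"spin":0,"gripper":1},{"dx":0,"dy":0,"dz":0,"spin":0,"gripper":1}]' 10; python3 - <<'E'
from h import *
from bench import status
s=status.sense();print(s["position"],Ro.from_quat(s["ee_rot"]).as_matrix().round(3))
E
```

```text
time: 0.6
position: [0.2353, 0.5244, 0.2331]
ee_rot: [0.707, -0.001, 0.001, -0.707]
contact_force: [0.5, -0.0, -0.1]
width: 0.589
[0.23529435 0.52437545 0.23311753] [[ 1.    -0.     0.002]
 [-0.002 -0.     1.   ]
 [-0.    -1.    -0.   ]]
```

```bash
for i in 1 2; do :; done; python3 -m inch '[{"dx":0.016,"dy":0,"dz":-0.036,"spin":0,"gripper":1},{"dx":0.016,"dy":0,"dz":-0.036,"spin":0,"gripper":1},{"dx":0.016,"dy":0,"dz":-0.036,"spin":0,"gripper":1},{"dx":0.016,"dy":0,"dz":-0.036,"spin":0,"gripper":1},{"dx":0.016,"dy":0,"dz":-0.036,"spin":0,"gripper":1}]'; python3 -m inch '[{"dx":0.016,"dy":0,"dz":-0.036,"spin":0,"gripper":1},{"dx":0.016,"dy":0,"dz":-0.036,"spin":0,"gripper":1},{"dx":0.016,"dy":0,"dz":-0.036,"spin":0,"gripper":1},{"dx":0.016,"dy":0,"dz":-0.036,"spin":0,"gripper":1},{"dx":0.016,"dy":0,"dz":-0.036,"spin":0,"gripper":1}]'
```

```text
time: 1.1
position: [0.3153, 0.3426, 0.2323]
ee_rot: [0.708, -0.001, 0.0, -0.706]
contact_force: [0.2, -0.2, -0.6]
width: 0.151
time: 1.6
position: [0.3953, 0.1629, 0.2325]
ee_rot: [0.707, -0.001, 0.0, -0.707]
contact_force: [0.4, 0.4, -0.8]
width: 0.006
```

```bash
python3 -m inch '[{"dx":0,"dy":0.02,"dz":-0.005,"spin":0,"gripper":1},{"dx":0,"dy":0.03,"dz":0,"spin":0,"gripper":1},{"dx":0,"dy":0.03,"dz":0,"spin":0,"gripper":1},{"dx":0,"dy":0,"dz":0,"spin":0,"gripper":1}]'; python3 - <<'E'
from h import *
from bench import cams
import cv2
for n,(a,b,c,d) in(("side",(140,290,290,440)),("top",(210,320,255,365))):
    f=cams.grab_frame(n)["frame"][a:b,c:d,::-1]
    cv2.imwrite(f"pics/{n}1.png",cv2.resize(f,None,fx=4,fy=4,interpolation=cv2.INTER_CUBIC))
a=cv2.imread("pics/side1.png");b=cv2.imread("pics/top1.png")
b=cv2.resize(b,(200,200)) if 0 else b
E
```

```text
time: 2.0
position: [0.3919, 0.1581, 0.1496]
ee_rot: [0.708, -0.004, -0.003, -0.706]
contact_force: [0.2, -0.0, 0.6]
width: 0.006
```

View pics/side1.png

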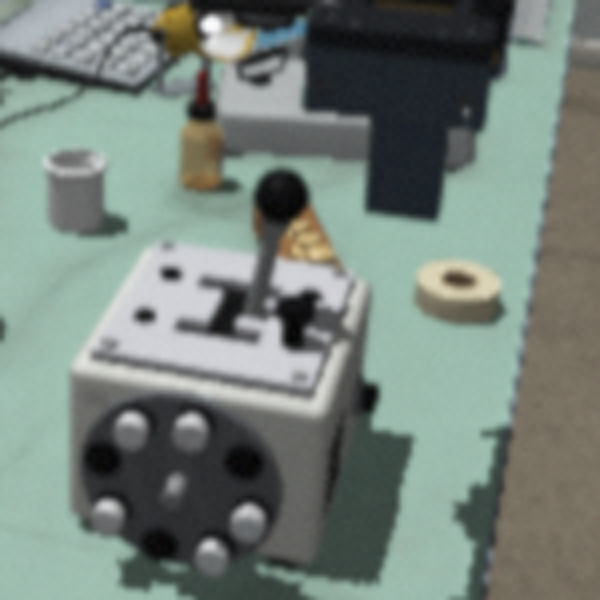

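View pics/top1.png

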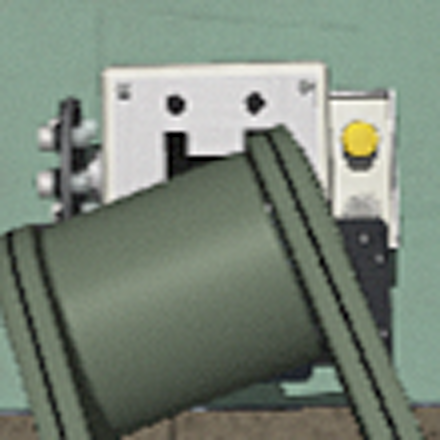

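The fingers stand clear on the robot side of the knob (side view: tip at 405,215, knob at 280,195). Now I'll push in +x.

```bash
python3 -m inch '[{"dx":0.02,"dy":0,"dz":0,"spin":0,"gripper":1},{"dx":0.01,"dy":0,"dz":0,"spin":0,"gripper":1},{"dx":0.006,"dy":0,"dz":0,"spin":0,"gripper":1},{"dx":0.006,"dy":0,"dz":0,"spin":0,"gripper":1},{"dx":0,"dy":0,"dz":0,"spin":0,"gripper":1}]';python3 -m inch '[{"dx":0.004,"dy":0,"dz":0,"spin":0,"gripper":1},{"dx":0,"dy":0,"dz":0,"spin":0,"gripper":1}]'; python3 - <<'E'
from h import *
from bench import cams
import cv2
f=cams.grab_frame("side")["frame"][160:260,300:430,::-1]
cv2.imwrite(f"pics/side2.png",cv2.resize(f,None,fx=5,fy=5,interpolation=cv2.INTER_CUBIC))
E
```

```text
time: 2.6
position: [0.4386, 0.16, 0.1549]
ee_rot: [-0.707, -0.001, -0.001, 0.707]
contact_force: [-1.5, -0.6, 2.2]
width: 0.003
time: 2.8
position: [0.4418, 0.1598, 0.154]
ee_rot: [-0.707, -0.0, -0.0, 0.707]
contact_force: [-1.9, -1.0, 2.3]
width: 0.006
```

View pics/side2.png

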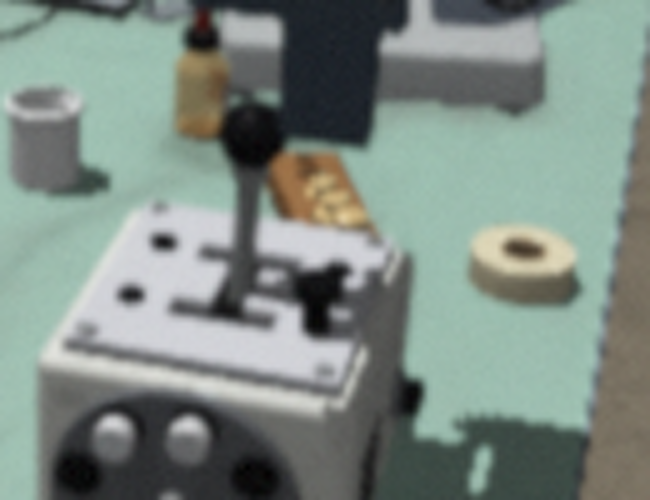

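```bash
python3 -m inch '[{"dx":0.003,"dy":0,"dz":0,"spin":0,"gripper":1},{"dx":0,"dy":0,"dz":0,"spin":0,"gripper":1}]';cat >look.py <<'E'
from h import *
from bench import cams
import cv2,sys
f=cams.grab_frame("side");np.savez("s.npz",**f)
cv2.imwrite(sys.argv[1],cv2.resize(f["frame"][160:260,300:430,::-1],None,fx=6,fy=6,interpolation=cv2.INTER_CUBIC))
# predicted knob pixels in crop for gear positions
for q in((-23,0,172),(0,0,175),(3,0,175),(0,45,168),(-30,45,165)):
    X=np.array([.4739+q[0]/1e3,.1583+q[1]/1e3,q[2]/1e3]);u=proj(f,X);print(q,((u-[300,160])*6+2.5).round(0))
E
python3 look.py pics/s3.png
```

```text
time: 3.05
position: [0.4448, 0.1597, 0.1536]
ee_rot: [0.707, 0.0, -0.0, -0.707]
contact_force: [-1.8, -0.8, 2.1]
width: 0.006
(-23, 0, 172) [360. 180.]
(0, 0, 175) [292. 162.]
(3, 0, 175) [283. 161.]
(0, 45, 168) [257. 239.]
(-30, 45, 165) [350. 262.]
```

View pics/s3.png

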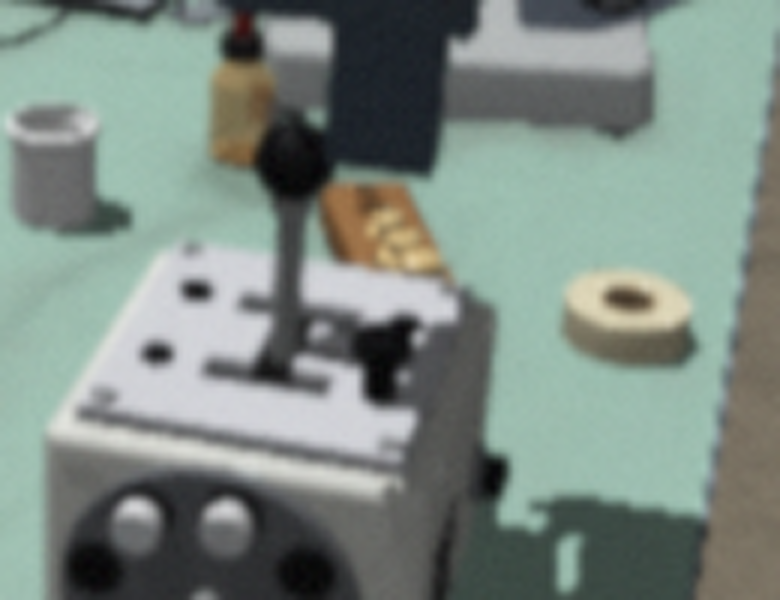

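Knob centre is at crop (292,160), matching the predicted upright position (292,162). Next I'll go back, around to the right of it, and forward to its height in x.

```bash
python3 -m inch '[{"dx":-0.02,"dy":0,"dz":0,"spin":0,"gripper":1},{"dx":0,"dy":0,"dz":-0.025,"spin":0,"gripper":1},{"dx":0,"dy":0,"dz":-0.027,"spin":0,"gripper":1},{"dx":0.025,"dy":0,"dz":0,"spin":0,"gripper":1},{"dx":0.024,"dy":0,"dz":0,"spin":0,"gripper":1}]';python3 -m inch '[{"dx":0,"dy":0,"dz":0,"spin":0,"gripper":1},{"dx":0,"dy":0,"dz":0,"spin":0,"gripper":1}]';python3 look.py pics/s4.png
```

```text
time: 3.6
position: [0.4745, 0.1071, 0.1537]
ee_rot: [-0.707, -0.0, -0.001, 0.707]
contact_force: [0.2, 1.0, -0.0]
width: 0.003
time: 3.8
position: [0.4734, 0.1077, 0.1531]
ee_rot: [0.707, -0.0, -0.001, -0.707]
contact_force: [-0.9, -0.1, 0.4]
width: 0.003
(-23, 0, 172) [360. 180.]
(0, 0, 175) [292. 162.]
(3, 0, 175) [283. 161.]
(0, 45, 168) [257. 239.]
(-30, 45, 165) [350. 262.]
```

View pics/s4.png

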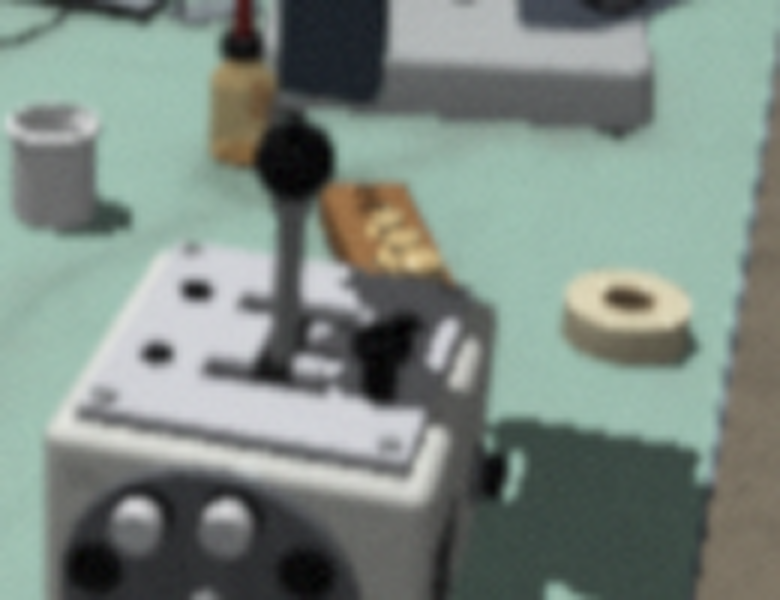

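```bash
python3 -m inch '[{"dx":0,"dy":0,"dz":0.015,"spin":0,"gripper":1},{"dx":0,"dy":0,"dz":0.007,"spin":0,"gripper":1},{"dx":0,"dy":0,"dz":0.007,"spin":0,"gripper":1},{"dx":0,"dy":0,"dz":0.007,"spin":0,"gripper":1},{"dx":0,"dy":0,"dz":0,"spin":0,"gripper":1}]';python3 look.py pics/s5.png
```

```text
time: 4.35
position: [0.4734, 0.1442, 0.1539]
ee_rot: [0.707, 0.001, -0.001, -0.707]
contact_force: [-0.3, -1.3, 1.1]
width: 0.004
(-23, 0, 172) [360. 180.]
(0, 0, 175) [292. 162.]
(3, 0, 175) [283. 161.]
(0, 45, 168) [257. 239.]
(-30, 45, 165) [350. 262.]
```

View pics/s5.png

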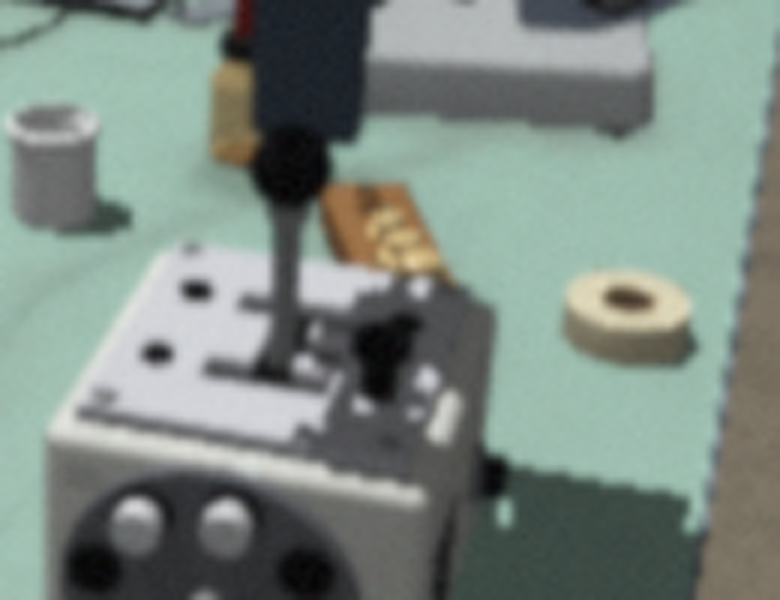

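```bash
python3 -m inch '[{"dx":0,"dy":0,"dz":0.006,"spin":0,"gripper":1},{"dx":0,"dy":0,"dz":0.006,"spin":0,"gripper":1},{"dx":0,"dy":0,"dz":0.006,"spin":0,"gripper":1},{"dx":0,"dy":0,"dz":0.006,"spin":0,"gripper":1},{"dx":0,"dy":0,"dz":0,"spin":0,"gripper":1}]';python3 look.py pics/s6.png
```

```text
time: 4.9
position: [0.4735, 0.1685, 0.1534]
ee_rot: [-0.707, -0.0, 0.001, 0.707]
contact_force: [-0.2, -0.6, 0.4]
width: 0.005
(-23, 0, 172) [360. 180.]
(0, 0, 175) [292. 162.]
(3, 0, 175) [283. 161.]
(0, 45, 168) [257. 239.]
(-30, 45, 165) [350. 262.]
```

View pics/s6.png

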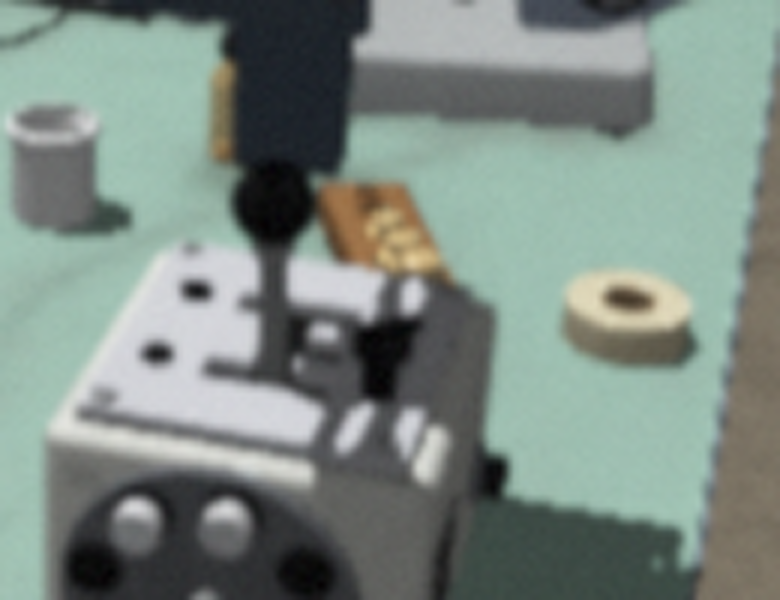

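Knob is at (274,203), about 24 mm along the channel and still centred in x. I'll keep pushing.

```bash
python3 -m inch '[{"dx":0,"dy":0,"dz":0.005,"spin":0,"gripper":1},{"dx":0,"dy":0,"dz":0.005,"spin":0,"gripper":1},{"dx":0,"dy":0,"dz":0.004,"spin":0,"gripper":1},{"dx":0,"dy":0,"dz":0,"spin":0,"gripper":1}]';python3 look.py pics/s7.png
```

```text
time: 5.35
position: [0.4737, 0.1824, 0.1537]
ee_rot: [-0.707, -0.001, 0.0, 0.707]
contact_force: [0.1, -0.5, 1.7]
width: 0.006
(-23, 0, 172) [360. 180.]
(0, 0, 175) [292. 162.]
(3, 0, 175) [283. 161.]
(0, 45, 168) [257. 239.]
(-30, 45, 165) [350. 262.]
```

View pics/s7.png

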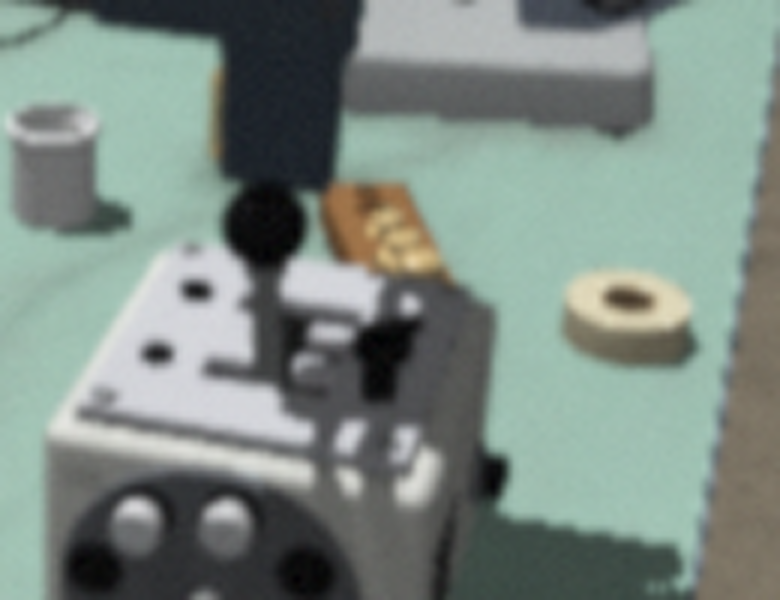

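```bash
python3 - <<'E'
from h import *
f=np.load("s.npz")
for q in((.4737,.1824,.1537),(.4897,.1824,.1537),(.4577,.1824,.1537)):
    u=proj(f,np.array(q));print(((u-[300,160])*6+2.5).round(0))
d=f["depth"]
def dp(x,y):
    u,v=round(300+x/6),round(160+y/6);z=d[v,u];c=np.linalg.solve(f["intrinsics"],[u,v,1])*z;return (f["R"].T@(c-f["t"])).round(4)
for q in((240,160),(280,165),(320,170),(280,140),(280,100),(280,60),(264,200),(264,215),(264,230)):print(q,dp(*q))
E
```

```text
[272. 251.]
[224. 243.]
[320. 258.]
(240, 160) [0.4825 0.1921 0.1878]
(280, 165) [0.4688 0.1924 0.1879]
(320, 170) [0.4573 0.1922 0.1897]
(280, 140) [0.4694 0.1921 0.1981]
(280, 100) [0.3274 0.8382 0.4991]
(280, 60) [0.4701 0.1951 0.2257]
(264, 200) [0.4709 0.2066 0.1836]
(264, 215) [0.4693 0.2122 0.1803]
(264, 230) [0.4692 0.2116 0.1758]
```

```bash
python3 - <<'E'
from h import *
from bench import status,cams
f=np.load("s.npz")
for n,q,obs in(("s3",(.4448,.1597,.1536),"(~385,168)"),("s4",(.4734,.1077,.1531),"(330,98)"),("s6",(.4735,.1685,.1534),"(285,165)"),("s7",(.4737,.1824,.1537),"(275,185)")):
  for dz in(0,.01,.02,.03):
    u=proj(f,np.array(q)+[0,.01,dz]);print(n,dz,((u-[300,160])*6+2.5).round(0),obs)
s=status.sense();print(s["position"],Ro.from_quat(s["ee_rot"]).as_matrix().round(3))
import cv2
g=cams.grab_frame("side");cv2.imwrite("pics/s8.png",cv2.resize(g["frame"][100:220,270:400,::-1],None,fx=6,fy=5,interpolation=cv2.INTER_NEAREST))
E
```

```text
s3 0 [367. 248.] (~385,168)
s3 0.01 [369. 220.] (~385,168)
s3 0.02 [371. 193.] (~385,168)
s3 0.03 [373. 165.] (~385,168)
s4 0 [317. 172.] (330,98)
s4 0.01 [319. 146.] (330,98)
s4 0.02 [321. 120.] (330,98)
s4 0.03 [322.  94.] (330,98)
s6 0 [275. 247.] (285,165)
s6 0.01 [277. 219.] (285,165)
s6 0.02 [278. 192.] (285,165)
s6 0.03 [280. 164.] (285,165)
s7 0 [264. 264.] (275,185)
s7 0.01 [266. 237.] (275,185)
s7 0.02 [267. 209.] (275,185)
s7 0.03 [269. 180.] (275,185)
[0.47372679 0.18219426 0.15372874] [[ 1.     0.    -0.001]
 [ 0.001  0.     1.   ]
 [ 0.    -1.     0.   ]]
```

View pics/s8.png

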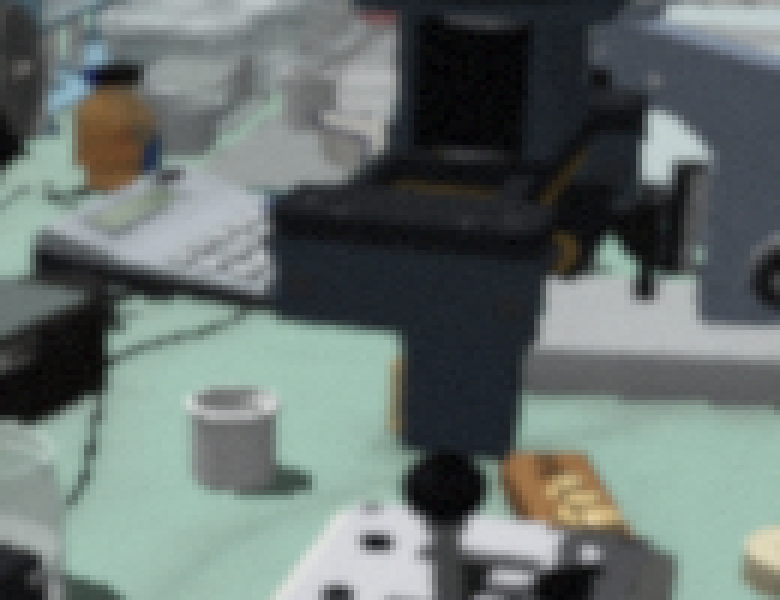

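The visible fingertip ends about 27 mm above the reported TCP, so it is only touching the upper part of the knob. I'll back off in -y, go 20 mm lower (still safe over the plate either way) and push again to the channel end.

```bash
python3 -m inch '[{"dx":0,"dy":0,"dz":-0.02,"spin":0,"gripper":1},{"dx":0,"dy":0.02,"dz":0,"spin":0,"gripper":1},{"dx":0,"dy":0,"dz":0.01,"spin":0,"gripper":1},{"dx":0,"dy":0,"dz":0.006,"spin":0,"gripper":1},{"dx":0,"dy":0,"dz":0,"spin":0,"gripper":1}]';python3 look.py pics/s9.png
```

```text
time: 5.95
position: [0.4738, 0.1787, 0.134]
ee_rot: [-0.707, -0.001, 0.001, 0.707]
contact_force: [-0.7, -1.2, 0.1]
width: 0.007
(-23, 0, 172) [360. 180.]
(0, 0, 175) [292. 162.]
(3, 0, 175) [283. 161.]
(0, 45, 168) [257. 239.]
(-30, 45, 165) [350. 262.]
```

View pics/s9.png

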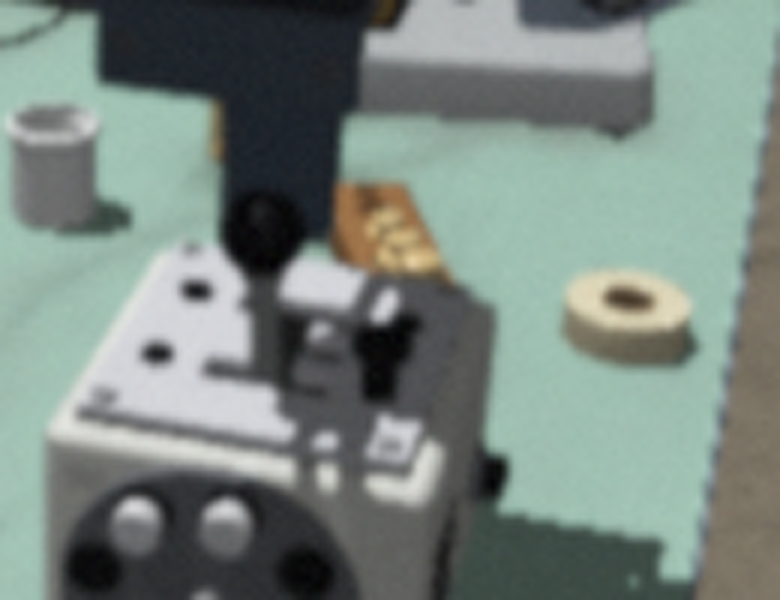

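```bash
python3 -m inch '[{"dx":0,"dy":0,"dz":0.003,"spin":0,"gripper":1},{"dx":0,"dy":0,"dz":0,"spin":0,"gripper":1}]';python3 -m inch '[{"dx":0,"dy":0,"dz":0.002,"spin":0,"gripper":1},{"dx":0,"dy":0,"dz":0,"spin":0,"gripper":1}]';python3 look.py pics/s10.png
```

```text
time: 6.2
position: [0.4738, 0.1801, 0.1339]
ee_rot: [0.708, 0.001, -0.0, -0.706]
contact_force: [0.9, -3.9, 0.6]
width: 0.005
time: 6.4
position: [0.4737, 0.1807, 0.1338]
ee_rot: [0.709, 0.001, -0.001, -0.706]
contact_force: [0.1, -8.1, 1.1]
width: 0.007
(-23, 0, 172) [360. 180.]
(0, 0, 175) [292. 162.]
(3, 0, 175) [283. 161.]
(0, 45, 168) [257. 239.]
(-30, 45, 165) [350. 262.]
```

View pics/s10.png

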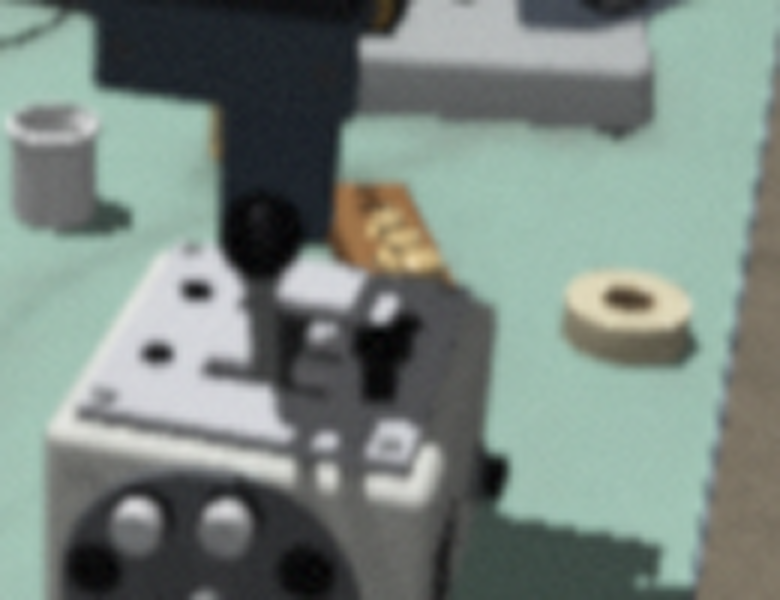

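The knob is stopped hard at the left channel end (8 N). Now I'll go around to its far side.

```bash
python3 -m inch '[{"dx":0,"dy":0,"dz":-0.03,"spin":0,"gripper":1},{"dx":0.025,"dy":0,"dz":-0.003,"spin":0,"gripper":1},{"dx":0.028,"dy":0,"dz":0,"spin":0,"gripper":1},{"dx":0,"dy":0,"dz":0,"spin":0,"gripper":1}]';python3 -m inch '[{"dx":0,"dy":0,"dz":0.027,"spin":0,"gripper":1},{"dx":0,"dy":0,"dz":0.027,"spin":0,"gripper":1},{"dx":0,"dy":0,"dz":0,"spin":0,"gripper":1}]';python3 look.py pics/s11.png
```

```text
time: 6.85
position: [0.5304, 0.1505, 0.1342]
ee_rot: [-0.706, -0.001, -0.002, 0.708]
contact_force: [-1.1, 0.9, -1.3]
width: 0.009
time: 7.15
position: [0.5263, 0.2069, 0.1339]
ee_rot: [-0.706, -0.001, 0.001, 0.708]
contact_force: [-0.3, -0.6, -0.1]
width: 0.006
(-23, 0, 172) [360. 180.]
(0, 0, 175) [292. 162.]
(3, 0, 175) [283. 161.]
(0, 45, 168) [257. 239.]
(-30, 45, 165) [350. 262.]
```

View pics/s11.png

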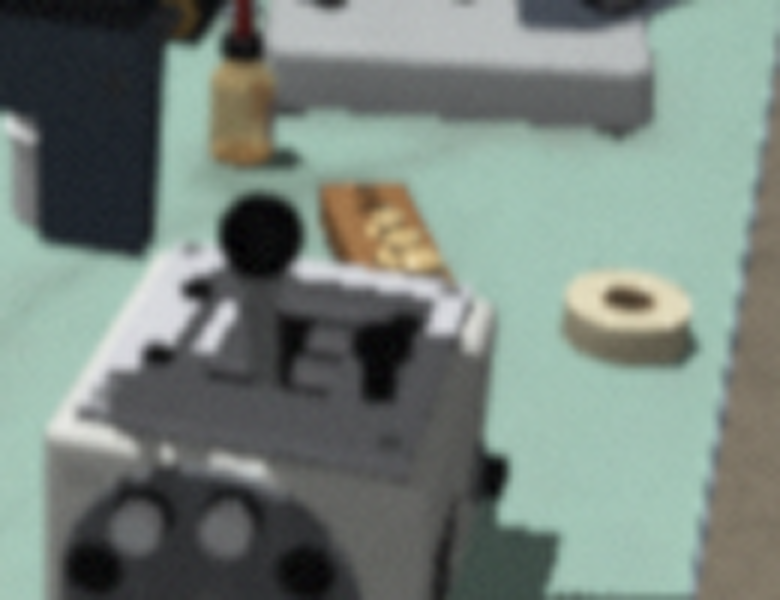

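```bash
python3 -m inch '[{"dx":-0.015,"dy":0,"dz":-0.004,"spin":0,"gripper":1},{"dx":-0.008,"dy":0,"dz":0,"spin":0,"gripper":1},{"dx":-0.007,"dy":0,"dz":0,"spin":0,"gripper":1},{"dx":-0.007,"dy":0,"dz":0,"spin":0,"gripper":1},{"dx":0,"dy":0,"dz":0,"spin":0,"gripper":1}]';python3 look.py pics/s12.png
```

```text
time: 7.7
position: [0.4888, 0.1996, 0.134]
ee_rot: [-0.707, -0.0, 0.0, 0.707]
contact_force: [1.2, 0.2, 0.9]
width: 0.007
(-23, 0, 172) [360. 180.]
(0, 0, 175) [292. 162.]
(3, 0, 175) [283. 161.]
(0, 45, 168) [257. 239.]
(-30, 45, 165) [350. 262.]
```

View pics/s12.png

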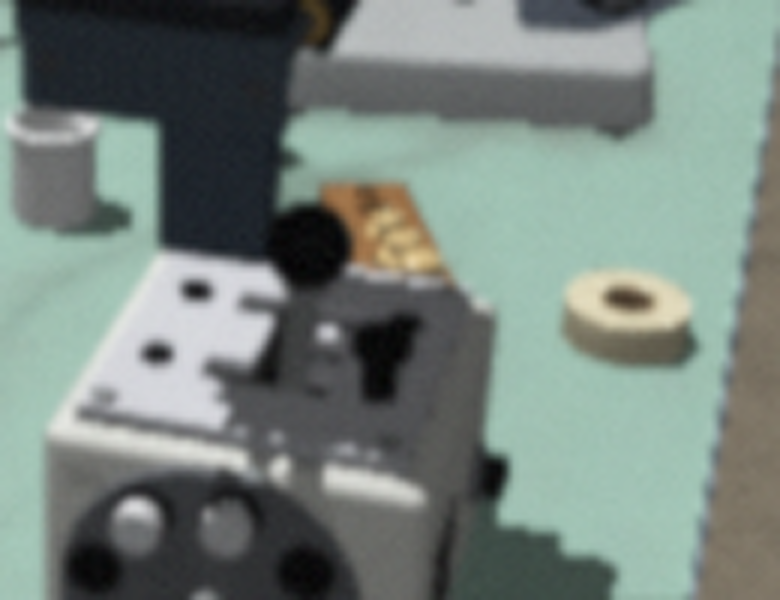

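Going into the near-left slot: knob at (310,246), about half way. I'll push on to the stop.

```bash
python3 -m inch '[{"dx":-0.006,"dy":0,"dz":0,"spin":0,"gripper":1},{"dx":-0.005,"dy":0,"dz":0,"spin":0,"gripper":1},{"dx":0,"dy":0,"dz":0,"spin":0,"gripper":1}]';python3 -m inch '[{"dx":-0.003,"dy":0,"dz":0,"spin":0,"gripper":1},{"dx":0,"dy":0,"dz":0,"spin":0,"gripper":1}]';python3 look.py pics/s13.png
```

```text
time: 8.05
position: [0.4776, 0.1997, 0.1335]
ee_rot: [-0.707, 0.0, 0.001, 0.707]
contact_force: [1.5, -0.6, -1.1]
width: 0.004
time: 8.25
position: [0.4759, 0.1998, 0.1336]
ee_rot: [-0.707, -0.001, -0.0, 0.707]
contact_force: [3.8, -0.5, -1.5]
width: 0.0
(-23, 0, 172) [360. 180.]
(0, 0, 175) [292. 162.]
(3, 0, 175) [283. 161.]
(0, 45, 168) [257. 239.]
(-30, 45, 165) [350. 262.]
```

View pics/s13.png

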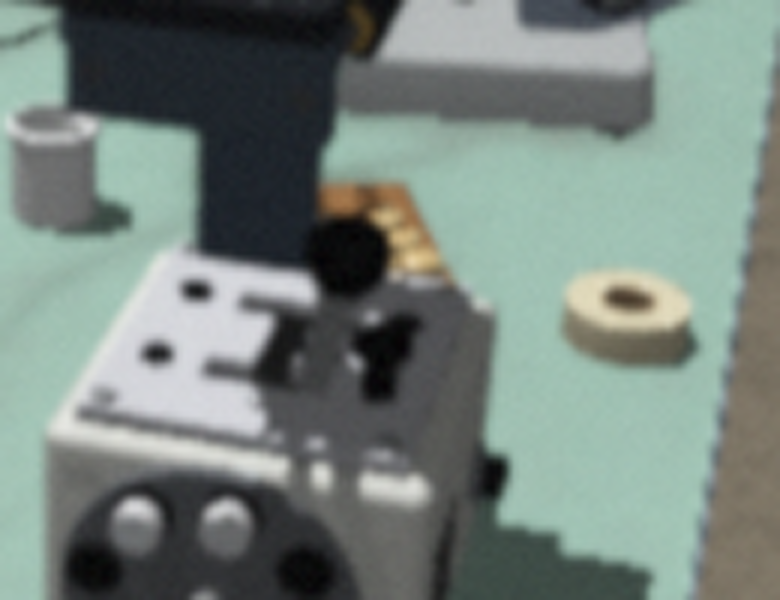

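```bash
python3 -m inch '[{"dx":-0.003,"dy":0,"dz":0,"spin":0,"gripper":1},{"dx":0,"dy":0,"dz":0,"spin":0,"gripper":1}]';python3 -m inch '[{"dx":-0.002,"dy":0,"dz":0,"spin":0,"gripper":1},{"dx":0,"dy":0,"dz":0,"spin":0,"gripper":1}]'
```

```text
time: 8.5
position: [0.4751, 0.1999, 0.1339]
ee_rot: [-0.707, -0.002, -0.002, 0.707]
contact_force: [8.6, -0.6, -4.2]
width: 0.005
time: 8.7
position: [0.4748, 0.2, 0.134]
ee_rot: [-0.707, -0.004, -0.003, 0.707]
contact_force: [12.4, -1.3, -7.0]
width: 0.004
```

Hard stop at 12 N with position no longer advancing. I'll retreat in +x, then up and away to the left front.

```bash
python3 -m inch '[{"dx":0.015,"dy":0,"dz":0,"spin":0,"gripper":1},{"dx":0.025,"dy":0,"dz":0,"spin":0,"gripper":1},{"dx":0,"dy":-0.05,"dz":0,"spin":0,"gripper":1},{"dx":0,"dy":-0.05,"dz":0,"spin":0,"gripper":1},{"dx":0,"dy":-0.03,"dz":0,"spin":0,"gripper":1}]'; python3 -m inch '[{"dx":-0.02,"dy":0,"dz":0.04,"spin":0,"gripper":1},{"dx":-0.03,"dy":0,"dz":0.04,"spin":0,"gripper":1},{"dx":-0.03,"dy":0,"dz":0.04,"spin":0,"gripper":1},{"dx":-0.03,"dy":0,"dz":0.04,"spin":0,"gripper":1},{"dx":-0.03,"dy":0,"dz":0.04,"spin":0,"gripper":1}]';python3 -m inch '[{"dx":-0.02,"dy":0,"dz":0.03,"spin":0,"gripper":1},{"dx":-0.02,"dy":0,"dz":0.03,"spin":0,"gripper":1},{"dx":0,"dy":0,"dz":0,"spin":0,"gripper":1},{"dx":0,"dy":0,"dz":0,"spin":0,"gripper":1}]';python3 look.py pics/s14.png; python3 - <<'E'
from bench import cams
import cv2
f=cams.grab_frame("top")["frame"][:,:,::-1]
cv2.imwrite("pics/t14.png",cv2.resize(f[215:295,255:365],None,fx=7,fy=7,interpolation=cv2.INTER_CUBIC))
cv2.imwrite("pics/t14f.png",f)
E
```

```text
time: 9.2
position: [0.5107, 0.2003, 0.2672]
ee_rot: [-0.706, -0.001, -0.001, 0.708]
contact_force: [-0.3, -0.2, -0.4]
width: 0.005
time: 9.7
position: [0.368, 0.4006, 0.2636]
ee_rot: [0.707, -0.001, -0.001, -0.707]
contact_force: [0.7, 0.4, -0.1]
width: 0.003
time: 10.1
position: [0.3293, 0.4595, 0.2632]
ee_rot: [0.708, 0.0, -0.001, -0.706]
contact_force: [-0.4, -0.3, 0.6]
width: 0.003
(-23, 0, 172) [360. 180.]
(0, 0, 175) [292. 162.]
(3, 0, 175) [283. 161.]
(0, 45, 168) [257. 239.]
(-30, 45, 165) [350. 262.]
```

View pics/s14.png

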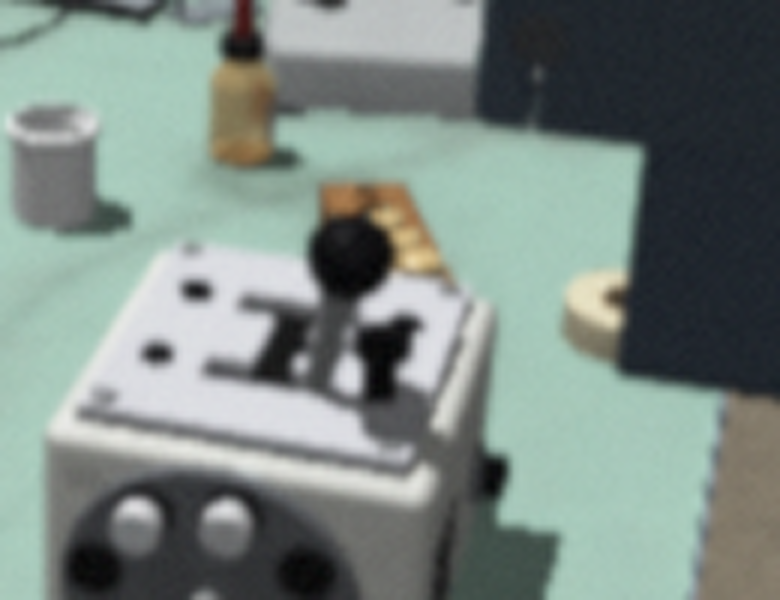

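View pics/t14.png

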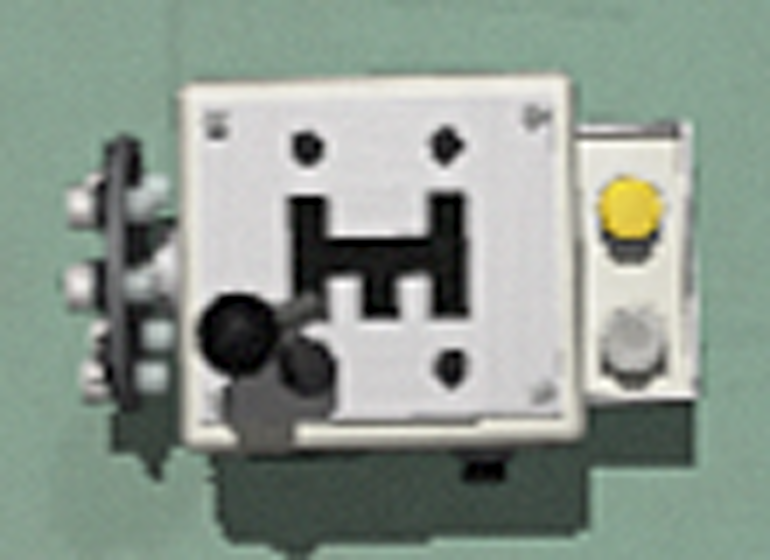

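View pics/t14f.png

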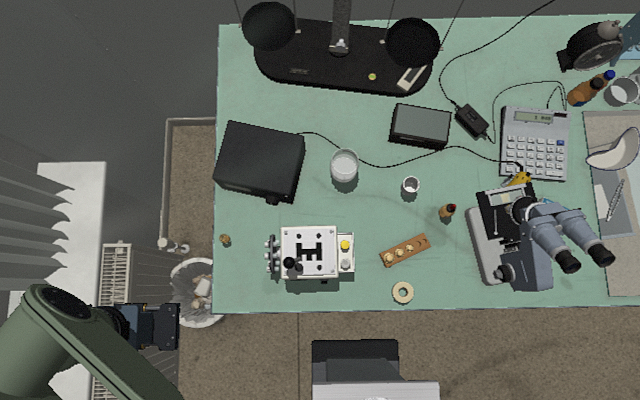

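The knob is at (238,333) in the top crop, about (-30, +44) mm in the gearbox frame, so it's home beside the pin. All the loose things sit where they were, and the arm is clear.

```bash
python3 -c "
from h import *
f=np.load('top0.npz');print(ray(f,255+238.5/7-.5,215+333.5/7-.5,.165)-[.4739,.1583,0])
from bench import hand_in;print(hand_in())"
```

```text
[-0.02859774  0.04397656  0.165     ]
the job is handed in; nothing more can be done
None
```

The lever is home in the near-left slot, the one with the mushroom-shaped index pin. I pushed it with the shut fingers only: forward out of the park notch, left along the cross channel to its end (stopped at 8 N), then back towards the robot until it stopped hard at 12 N. It entered no other gear slot.

- **Last check:** the final top picture puts the knob at about (-29, +44) mm in the gearbox frame; the nominal home position is (-30, +45). In the side view it sits at about (350,257), against (350,262) predicted. Both are within the stated play.
- **Surroundings:** in the last pictures the vials, tape, cup and jar look to be where they started. The arm is clear, about 0.3 m away, with no contact force, and the job took about 10 s.
- **Disagreement:** the visible fingertips ended about 27 mm higher than the reported TCP. At first they pushed high on the knob, so I lowered them by 20 mm partway through the sideways push.
- **Force above the guide:** the last pushes went to 12 N sideways (about 14 N in all), above the 5–10 N described as plenty.

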